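# Put the loose desk things away, each in its place

### The job

Please clear the front of the desk: lay the eraser in the middle of the square tray, the USB stick flat in the middle of the round dish, and the stapler upright and lengthwise in the middle of the long tray. Then, last of all, put the glasses case down in front of the low shelf and slide it straight in under the middle of the shelf, end first, until half of its length is covered. Leave the clip box and everything else where it is.

Things in the scene. Friction and masses are not known exactly. Their poses are not given: they have to be found in the camera images.
- eraser: All things and trays stand on a fixed grey felt mat, 395 x 775 mm, whose top is 5 mm above the desk top (z = 0.005 m). This is the loose eraser: flat blue and white block, 20 wide (its x) x 52 long (its y) x 12 mm high; origin at the centre of its underside, z up. About 22 g
- usb_stick: the loose memory stick: black with a silver plug, 16 wide (x) x 54 long (y) x 8 mm high; origin at the centre of its underside, z up. About 12 g
- stapler: the loose grey stapler standing on its base: base 34 wide (x) x 142 long (y) x 8 mm high; its upper arm, which is fixed and does not open, is 24 mm wide and lies 24 to 47 mm above the underside, from -60 to +70 mm along y; it can be gripped across the arm. Origin at the centre of its underside, z up. About 0.2 kg
- glasses_case: the loose reddish-brown glasses case: 58 wide (x, at the middle of its length; rounded towards the ends) x 155 long (y) x 41 mm high, fixed shut; origin at the centre of its underside, z up. About 0.1 kg. It may go in either end first
- clip_box: the loose blue-grey see-through clip box standing among the trays (48 x 66 x 22 mm, origin at the centre of its underside): a bystander, to be left where it is
- square_tray: fixed square tray of light wood, 96 x 96 mm outside, 86 x 86 inside, floor 3 mm and rim 12 mm above the mat; origin at its centre on the mat
- long_tray: fixed long tray of light wood, 188 (its x) x 78 mm (its y) outside, 178 x 68 inside, floor 3 mm and rim 12 mm above the mat; origin at its centre on the mat
- round_dish: fixed round white dish, 102 mm across at the rim, 84 mm across inside at the floor, floor 3 mm and rim 12 mm above the mat; origin at its centre on the mat
- low_shelf: fixed low shelf of light wood, a board on two side walls, open at the front (towards the robot), at the back and below (the bare mat is its floor): 118 mm wide (its y), 90 mm deep (its x, which points from the front edge inwards, away from the robot), opening 96 mm wide and 52 mm high, board 10 mm thick with its top 62 mm above the mat; origin on the mat right under the middle of the front edge

How it is judged:
On the way, in this order (a step that is already met when the one before it is completed fails the run):
1. eraser, USB stick and stapler lie released in the middle of their own tray or dish (horizontal distance between eraser and square_tray below 0.015 m and height (world z) of each of eraser, usb_stick, stapler below 0.013 m and angle between each of eraser, usb_stick, stapler's own z axis and vertical below 0.12 rad and linear speed of each of eraser, usb_stick, stapler below 0.02 m/s and contact force between the fingers and eraser below 0.1 N and horizontal distance between usb_stick and round_dish below 0.015 m and contact force between the fingers and usb_stick below 0.1 N and horizontal distance between stapler and long_tray below 0.015 m and contact force between the fingers and stapler below 0.1 N and angle between the y axis of stapler and the x axis of long_tray, either way round below 0.15 rad), for 0.2 s.
2. the glasses case is half under the low shelf, released (x of glasses_case in the frame of low_shelf between -0.03 and 0.03 m and y of glasses_case in the frame of low_shelf between -0.015 and 0.015 m and angle between the y axis of glasses_case and the x axis of low_shelf, either way round below 0.15 rad and height (world z) of glasses_case below 0.01 m and angle between glasses_case's own z axis and vertical below 0.1 rad and linear speed of glasses_case below 0.02 m/s and contact force between the fingers and glasses_case below 0.1 N), for 0.2 s.
At the end, for the whole second after the job is handed in: Eraser, USB stick and stapler each flat within 15 mm of the middle of its tray or dish, stapler within 0.15 rad of lengthwise; glasses case, last, flat on the mat, half (30 mm either way) under the shelf, within 15 mm of its middle line and 0.15 rad of straight; all released and at rest (all of step 1 and all of step 2); the robot touches nothing.
It fails at once if the clip box is moved by more than 20 mm (distance of clip_box from where it was at the start of the episode above 0.02 m).
It also fails if it takes over 96 s, if anything falls off the work surface, if the arm or the gripper's body presses on something with over 40 N, if the wrist force passes 120 N, or if a joint passes its speed limit or range.

### The arm

A 6-joint arm with a two-finger parallel gripper is mounted at the origin on a cart in front of the work surface, level with it; the furniture and walls round the work are solid. World frame = base frame: x ahead of the robot, y to its left, z up, the work surface at z = 0. Lengths are in m, angles in rad, forces in N, time in s.
With the tool pointing down it reaches from about 0.35 to 0.775 m from the base axis. Payload 5.5 kg.
Tool frame: the origin (TCP) lies midway between the tips of the shut fingers; the grasp point (between the pads) lies 19 mm behind it (env.hold_point_z is the distance from the TCP to the grasp point, in m); z points along the fingers, y is the line along which they close (so a half turn about z gives the same grasp; the last joint's range is limited). The gripper opens to 85 mm and grips with 20 to 120 N. Pads are 22 mm wide; open, the fingers measure 114 mm over their backs; the gripper's body (76 mm by 85 mm) begins 54 mm behind the grasp point. The pads swing forward as they close: fully open they stand 13 mm farther back than shut.
Start: joints at [-1.401, 0.313, 0.046, 1.304, 0, 1.431], TCP at [0.175, -0.548, 0.231] pointing down, gripper open.
Joint ranges: [-2.76, 2.76], [-0.86, 1.69], [-1.03, 1.26], [-2.2, 2.34], [-1.47, 1.5], [-3.14, 3.14]. Speed limits (rad/s): [2.57, 2.57, 3.14, 3.14, 3.14, 3.14].

### API

Orientations are given as a unit quaternion [w, x, y, z].
In Python, from workcell import env, read_camera gives the robot as it stands. The module is installed in compiled form; this text tells all that it offers.
- The arm moves only by the tool carry_out, never from a script. Its argument "moves" is a list of rows, each an object of numbers: "tx", "ty", "tz": the shift along the world's x, y, z in cm; "wx", "wy", "wz": the turn, a rotation vector about the world's x, y, z in rad; "claw": the closure, from -1 (fully open) to 1 (shut). A call has 1 to 8 rows; each row shifts and turns the commanded pose from where the row before left it; what a row does not reach is not made up. A row lasts 1/8 s, in which the tool goes at most 62.5 mm and 10.7 degrees, less where a joint would pass 70% of its speed; a pose out of reach is approached as far as the arm can. A call is refused whole if a number of a shift passes 6.25 or a number of a turn 0.188, either way. A call with a gripper value outside its range is refused whole. The fingers move at their own pace and stop on an object; "newtons" is the grip in N (left out, the last holds). Time passes only in rows, so rows that do not move let the fingers close. It gives the time, the measured TCP pose, the force, the opening and the grip force at its end, in the units of the state.
- env.get_state(): the state, without advancing time (a new reading comes with each control period).
- read_camera(name): name is "side" or "top"; returns a dict with "image" (400x640x3 uint8, blue, green, red), "z_map" (400x640 float32, m along the optical axis (not along the pixel's ray), 0 where there is no reading), "fx", "fy", "cx", "cy" (pixels), "k1" (the pictures are not rectified: a ray, as slopes to the right and down, at radius r is drawn at 1 + k1 r^2 times it, then the intrinsics apply), "camera_from_world" (4x4, takes a point from world to camera coordinates). Camera axes: x right, y down, z forward; pixel columns grow to the right and rows downward; lengths in m; the calibration is good to about 2 mm. A picture is of the moment at which its call begins.
- env.hand_in(): hands the job in; it is judged then, once.
The state is a dict: "clock": time; "joint_pos": joint angles; "qvel": joint speeds; "tau": joint torques, N m; "tcp_pos": TCP position; "orientation": TCP orientation; "wrist_force": force on the tool from outside, world axes, zero at the start; "ft_torque": the same for the moment, N m; "finger_gap": finger opening in m; "grip_force": force on a finger pad.
Only numpy, scipy, OpenCV 4.12 (cv2) and the standard library are available. Lean on these libraries where they do the work, as an engineer would, in place of code of your own. Each camera call takes 0.05 s, during which the arm holds its last target. There are 200 camera calls.

## Working session

There is one attempt and no reset: what is moved stays moved. The work goes in short steps, Python scripts to look and compute and a tool call to move; the robot and the scene stay as the last step left them, time stands still between calls to the robot, and variables do not carry over. Pictures are saved under pics/ and viewed, at most 14 in all, crops included, and the job is handed in when it is done.

Besides the shell and the picture viewer there is one more tool, called after "Emit:" as name([rows], argument=value, ...), one row to a line, values as JSON. carry_out: Moves the arm, as the interface text tells. Its arguments: {"type":"object","properties":{"moves":{"type":"array","items":{"type":"object","properties":{"tx":{"type":"number"},"ty":{"type":"number"},"tz":{"type":"number"},"wx":{"type":"number"},"wy":{"type":"number"},"wz":{"type":"number"},"claw":{"type":"number"}}}},"newtons":{"type":"number"}},"required":["moves"]}

```bash
mkdir -p pics; ls; cat > h.py <<'E'
import numpy as np, cv2
from workcell import env, read_camera
def snap(n):
    c=read_camera(n); np.save(f'{n}.npy',c,allow_pickle=True); return c
def load(n): return np.load(f'{n}.npy',allow_pickle=True).item()
def slopes(c,uv):
    uv=np.atleast_2d(np.asarray(uv,float)); d=np.c_[(uv[:,0]-c['cx'])/c['fx'],(uv[:,1]-c['cy'])/c['fy']]
    s=d.copy()
    for _ in range(20): s=d/(1+c['k1']*(s**2).sum(1,keepdims=True))
    return s
def plane(c,uv,z):
    T=c['camera_from_world']; R=T[:3,:3]; o=-R.T@T[:3,3]
    s=slopes(c,uv); d=np.c_[s,np.ones(len(s))]@R
    return o+d*((z-o[2])/d[:,2])[:,None]
def cloud(c):
    v,u=np.mgrid[:400,:640]; s=slopes(c,np.c_[u.ravel(),v.ravel()]); z=c['z_map'].reshape(-1,1)
    p=np.c_[s*z,z]; T=c['camera_from_world']
    w=(p-T[:3,3])@T[:3,:3]; w[z[:,0]==0]=np.nan
    return w.reshape(400,640,3)
E
python3 - <<'E'
from h import *
for n in('top','side'):
    c=snap(n); cv2.imwrite(f'pics/{n}0.png',c['image']); T=c['camera_from_world']
    print(n,c['fx'],c['cx'],c['cy'],c['k1'],-T[:3,:3].T@T[:3,3],T[:3,:3].round(2).tolist())
print(env.get_state(), env.hold_point_z)
E
```

```text
pics
top 449.5020529519969 315.9043004886221 201.98581537573477 -0.04615815983512112 [ 0.35937171 -0.02280302  1.05070443] [[0.0, -1.0, -0.02], [-0.99, -0.0, -0.17], [0.17, 0.02, -0.99]]
side 502.15868688821274 316.4153844959994 200.06685279743354 -0.12263541261745657 [ 0.31494089 -1.05224712  0.71449331] [[0.98, -0.18, 0.01], [-0.09, -0.53, -0.85], [0.16, 0.83, -0.53]]
{'clock': 0.1, 'joint_pos': array([-1.40059418e+00,  3.13926554e-01,  4.50873180e-02,  1.30362408e+00,
        1.77047870e-05,  1.43117297e+00]), 'qvel': array([-0.00138372, -0.00160388,  0.00296279,  0.00109283, -0.00117131,
       -0.00070727]), 'tau': array([ 2.09532081e-03, -4.81725633e+01,  2.99243581e+01,  1.27269980e-02,
       -1.63581121e-04,  6.86726580e-06]), 'tcp_pos': array([ 0.17521636, -0.54716262,  0.23049519]), 'orientation': array([-8.33530818e-04,  9.88024655e-01,  1.54293834e-01, -3.89174840e-06]), 'wrist_force': array([ 0.12635351, -0.8605685 , -0.57674323]), 'ft_torque': array([0.00233592, 0.00376906, 0.02340607]), 'grip_force': 0.0, 'finger_gap': 0.08514060120864066} 0.0187
```

View pics/top0.png

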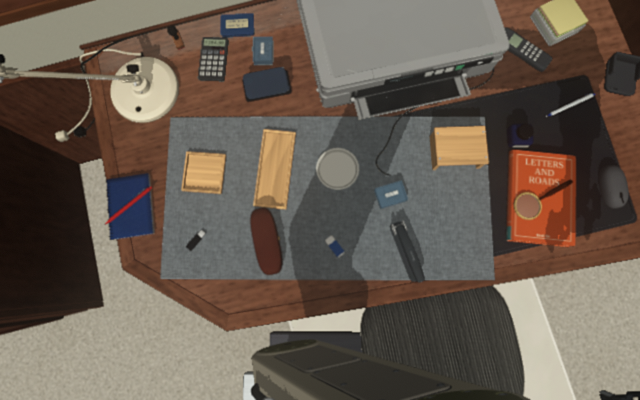

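View pics/side0.png

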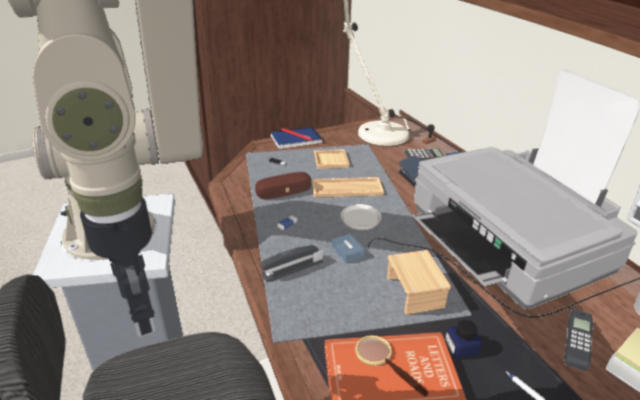

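The top view shows (u,v): square tray (204,172), long tray (275,168), dish (337,168), clip box (392,193), shelf (460,147), USB stick (197,239), glasses case (266,240), eraser (334,245) and stapler (405,247). The side view shows the same items with the arm clear of the mat.

```bash
cat > meas.py <<'E'
from h import *
# name: (roi u0,v0,u1,v1, plane z, zmin, zmax)
R=dict(square=((175,145,232,198),.017,.0115,.03),long=((245,122,303,214),.017,.0115,.03),dish=((308,140,366,198),.017,.0115,.03),
 shelf=((422,115,498,180),.067,.05,.09),clip=((368,172,414,213),.027,.015,.05),usb=((180,222,214,258),.013,.009,.03),
 case=((240,200,292,280),.026,.012,.07),eraser=((318,228,352,264),.017,.010,.03),stapler=((380,205,430,285),.05,.012,.07))
def run(names=R):
    c=load('top'); w=cloud(c)
    for n in names:
        (a,b,e,f),z,lo,hi=R[n]
        q=w[b:f,a:e]; m=((q[...,2]>lo)&(q[...,2]<hi)).astype(np.uint8)
        k,l,st,_=cv2.connectedComponentsWithStats(m); 
        if k<2: print(n,'none');continue
        m=l==1+st[1:,4].argmax(); p=q[m]
        r=cv2.minAreaRect((p[:,:2]*1000).astype(np.float32))
        print(n,m.sum(),'z',np.percentile(p[:,2],[5,50,95]).round(4),'mean',p[:,:2].mean(0).round(4),'rect',np.round(r[0],1),np.round(r[1],1),round(r[2],1))
if __name__=='__main__':
    run()
    w=cloud(load('top'));print('mat',np.nanpercentile(w[205:270,440:480,2],[5,50,95]))
    c=load('top')['image']
    o=[cv2.resize(c[y:y+85,x:x+130],None,fx=4,fy=4,interpolation=cv2.INTER_CUBIC)[:,:520] for x,y in[(180,205),(310,205)]]
    cv2.imwrite('pics/z0.png',cv2.resize(c[115:285,160:430],None,fx=2.9,fy=2.9,interpolation=cv2.INTER_CUBIC))
E
python3 meas.py
```

```text
square 354 z [0.0121 0.0153 0.0186] mean [0.6107 0.2673] rect [611.  266.6] [97.6 97. ] 85.7
long 477 z [0.0123 0.0154 0.0189] mean [0.6194 0.0984] rect [621.   98.2] [ 78.6 186.7] 83.8
dish 270 z [0.0121 0.0153 0.0183] mean [ 0.6214 -0.0515] rect [619.5 -52. ] [95.9 99.3] 0.2
shelf 2004 z [0.0624 0.0657 0.0686] mean [ 0.6603 -0.3318] rect [ 661.6 -333.3] [ 92.  119.2] 2.2
clip 580 z [0.0222 0.0262 0.0295] mean [ 0.5558 -0.1755] rect [ 556.3 -176.4] [48.9 66.2] 16.1
usb 141 z [0.0094 0.0116 0.0146] mean [0.4491 0.2799] rect [450.2 278.1] [18.5 52. ] 46.0
case 1697 z [0.0177 0.0439 0.0477] mean [0.4514 0.11  ] rect [458.7 111.1] [ 78.5 173.7] 87.1
eraser 208 z [0.0131 0.0163 0.0197] mean [ 0.4371 -0.0444] rect [437.4 -44.5] [51.1 21.5] 37.8
stapler 803 z [0.0128 0.0458 0.0519] mean [ 0.4243 -0.2084] rect [ 423.6 -209.6] [144.4  31.3] 19.9
mat [0.00082793 0.00395519 0.00717174]
```

View pics/z0.png

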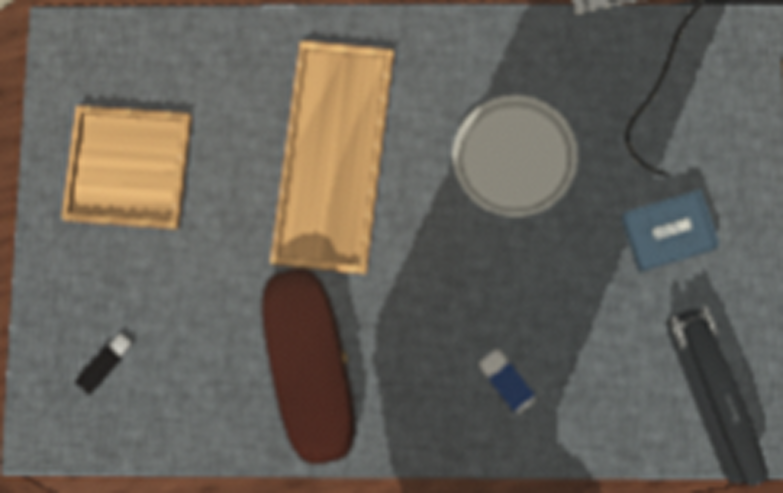

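Masks hit the given sizes (heights about 1 mm low). I'll refine the case and cross-check the others with the side view.

```bash
cat > m2.py <<'E'
from h import *
B=dict(square=((.55,.21),(.68,.33),.012,.03),long=((.52,.05),(.73,.15),.012,.03),dish=((.56,-.11),(.68,.005),.012,.03),shelf=((.59,-.42),(.73,-.25),.058,.09),
 clip=((.51,-.23),(.6,-.12),.02,.05),usb=((.41,.24),(.49,.32),.0095,.03),case=((.36,.05),(.54,.17),.025,.07),eraser=((.39,-.09),(.48,0),.0115,.03),
 stapler=((.34,-.26),(.51,-.15),.02,.07))
def run(names=B,cams=('top','side'),box=B):
  for n in names:
    for cn in cams:
      w=cloud(load(cn)).reshape(-1,3);lo,hi,a,b=box[n]
      m=(w[:,0]>lo[0])&(w[:,0]<hi[0])&(w[:,1]>lo[1])&(w[:,1]<hi[1])&(w[:,2]>a)&(w[:,2]<b)
      p=w[m]
      if len(p)<20: print(n,cn,'few',len(p));continue
      r=cv2.minAreaRect((p[:,:2]*1000).astype(np.float32)); mean,ev=cv2.PCACompute((p[:,:2]).astype(np.float32),None)
      print(n,cn,len(p),'z',p[:,2].mean().round(4),'mean',(mean[0]*1000).round(1),'rect',np.round(r[0],1),np.round(r[1],1),round(r[2],1),'pca',round(np.degrees(np.arctan(ev[0,1]/ev[0,0])),1))
if __name__=='__main__': run()
E
python3 m2.py
```

```text
square top 343 z 0.0155 mean [611.2 267.7] rect [611.  266.7] [97.6 96.9] 85.6 pca 36.5
square side 165 z 0.015 mean [613.5 261.4] rect [612.8 263.2] [107.   96.9] 85.5 pca -88.1
long top 476 z 0.0156 mean [619.   98.4] rect [621.   98.2] [ 78.6 186.7] 83.8 pca -6.9
long side 300 z 0.0152 mean [611.3  96.3] rect [618.1  95.1] [ 84.5 196.2] 84.8 pca -0.3
dish top 263 z 0.0153 mean [620.9 -50.9] rect [619.5 -52. ] [95.9 99.3] 0.2 pca -84.4
dish side 188 z 0.015 mean [621.7 -51. ] rect [621.3 -56. ] [101.6  99.8] 88.8 pca 62.4
shelf top 1995 z 0.0656 mean [ 660.4 -332. ] rect [ 661.6 -333.3] [ 92.  119.2] 2.2 pca -87.6
shelf side 1858 z 0.0666 mean [ 660.6 -342. ] rect [ 662.5 -336. ] [ 91.5 121.9] 0.6 pca -89.6
clip top 563 z 0.0263 mean [ 556.3 -175.7] rect [ 556.5 -176.4] [49.1 65.9] 16.6 pca -76.4
clip side 454 z 0.0267 mean [ 557.4 -183.7] rect [ 556.6 -178.8] [53.3 70. ] 17.1 pca -70.5
usb top 133 z 0.0119 mean [449.2 279.9] rect [454.6 273. ] [22.7 66.4] 52.9 pca -38.6
usb side 47 z 0.0117 mean [449.2 275.8] rect [450.4 275.5] [18.7 53. ] 51.4 pca -37.3
case top 1583 z 0.0436 mean [446.4 110.5] rect [448.3 111.7] [154.5  58.8] 12.8 pca 12.9
case side 849 z 0.0399 mean [445.3  96.1] rect [446.9 105.4] [152.1  58.8] 12.3 pca 12.0
eraser top 208 z 0.0164 mean [437.1 -44.4] rect [437.4 -44.5] [51.1 21.5] 37.8 pca 37.8
eraser side 129 z 0.0157 mean [436.2 -51.8] rect [436.6 -49.9] [51.2 24.3] 40.7 pca 37.3
stapler top 657 z 0.046 mean [ 423.3 -210.5] rect [ 423.4 -213.2] [141.4  28.8] 21.8 pca 20.3
stapler side 830 z 0.0412 mean [ 420.3 -221.3] rect [ 424.5 -216.9] [142.9  29.7] 21.9 pca 18.8
```

Emit:
carry_out([
  {"tx": 2.8, "ty": 5.5, "wz": 0.05},
  {"tx": 2.8, "ty": 5.5, "wz": 0.05},
  {"tx": 2.8, "ty": 5.5, "wz": 0.05},
  {"tx": 2.8, "ty": 5.5, "wz": 0.05},
  {"tx": 2.8, "ty": 5.5, "wz": 0.05},
  {"tx": 2.8, "ty": 5.5, "wz": 0.05},
  {"tx": 2.8, "ty": 5.5, "wz": 0.05},
  {"tx": 2.8, "ty": 5.5, "claw": 0},
], newtons=30)

```text
invalid input at $.moves[0]: expected keys tx, ty, tz, wx, wy, wz, claw
```

Emit:
carry_out([
  {"tx": 2.8, "ty": 5.5, "tz": 0, "wx": 0, "wy": 0, "wz": 0.05, "claw": 0},
  {"tx": 2.8, "ty": 5.5, "tz": 0, "wx": 0, "wy": 0, "wz": 0.05, "claw": 0},
  {"tx": 2.8, "ty": 5.5, "tz": 0, "wx": 0, "wy": 0, "wz": 0.05, "claw": 0},
  {"tx": 2.8, "ty": 5.5, "tz": 0, "wx": 0, "wy": 0, "wz": 0.05, "claw": 0},
  {"tx": 2.8, "ty": 5.5, "tz": 0, "wx": 0, "wy": 0, "wz": 0.05, "claw": 0},
  {"tx": 2.8, "ty": 5.5, "tz": 0, "wx": 0, "wy": 0, "wz": 0.05, "claw": 0},
  {"tx": 2.8, "ty": 5.5, "tz": 0, "wx": 0, "wy": 0, "wz": 0.05, "claw": 0},
  {"tx": 2.8, "ty": 5.5, "tz": -2, "wx": 0, "wy": 0, "wz": 0, "claw": 0},
], newtons=30)

```text
clock: 1.1
tcp_pos: [0.3998, -0.1082, 0.2129]
orientation: [0.001, 0.946, 0.324, 0.001]
wrist_force: [1.3, -1.0, 0.6]
finger_gap: 0.0422
grip_force: 0.0
```

Emit:
carry_out([
  {"tx": 1.9, "ty": 3.05, "tz": -2, "wx": 0, "wy": 0, "wz": 0, "claw": 0},
  {"tx": 1.9, "ty": 3.05, "tz": -4, "wx": 0, "wy": 0, "wz": 0, "claw": 0},
  {"tx": 0, "ty": 0, "tz": -5, "wx": 0, "wy": 0, "wz": 0, "claw": 0},
  {"tx": 0, "ty": 0, "tz": -4, "wx": 0, "wy": 0, "wz": 0, "claw": 0},
  {"tx": 0, "ty": 0, "tz": -3, "wx": 0, "wy": 0, "wz": 0, "claw": 0},
  {"tx": 0, "ty": 0, "tz": 0, "wx": 0, "wy": 0, "wz": 0, "claw": 0},
])

```text
clock: 1.85
tcp_pos: [0.4337, -0.0478, 0.03]
orientation: [-0.002, 0.946, 0.324, -0.002]
wrist_force: [-0.5, 1.1, 1.2]
finger_gap: 0.0426
grip_force: 0.0
```

```bash
python3 - <<'E'
from h import *
print(env.get_state()['tcp_pos'])
a=snap('side')['image'];b=snap('top')['image']
cv2.imwrite('pics/e1.png',np.hstack([cv2.resize(a[180:270,230:350],None,fx=3.3,fy=3.3),cv2.resize(b[200:290,280:400],None,fx=3.3,fy=3.3)]))
E
```

```text
[ 0.43368619 -0.04784678  0.02997102]
```

View pics/e1.png

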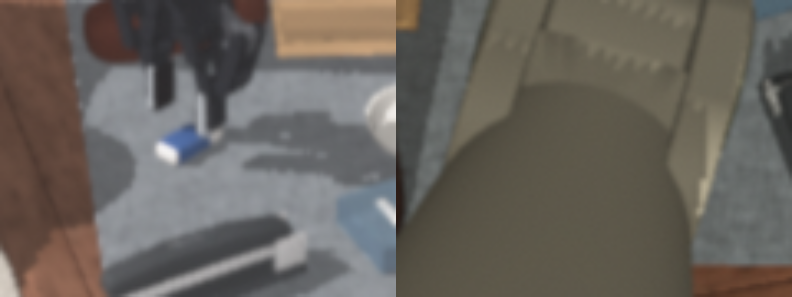

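The fingers straddle the eraser (left half, about (190,125)); the top view is blocked by the arm. Descend and grip.

Emit:
carry_out([
  {"tx": 0.3, "ty": 0.1, "tz": -1.1, "wx": 0, "wy": 0, "wz": 0, "claw": 0},
  {"tx": 0, "ty": 0, "tz": -1.1, "wx": 0, "wy": 0, "wz": 0, "claw": 0},
  {"tx": 0, "ty": 0, "tz": 0, "wx": 0, "wy": 0, "wz": 0, "claw": 1},
  {"tx": 0, "ty": 0, "tz": 0, "wx": 0, "wy": 0, "wz": 0, "claw": 1},
  {"tx": 0, "ty": 0, "tz": 0, "wx": 0, "wy": 0, "wz": 0, "claw": 1},
  {"tx": 0, "ty": 0, "tz": 0, "wx": 0, "wy": 0, "wz": 0, "claw": 1},
])

```text
clock: 2.7
tcp_pos: [0.4394, -0.0477, 0.0102]
orientation: [0.0, 0.946, 0.324, 0.0]
wrist_force: [0.2, -0.5, 0.3]
finger_gap: 0.0205
grip_force: 30.9
```

Emit:
carry_out([
  {"tx": 0, "ty": 0, "tz": 4, "wx": 0, "wy": 0, "wz": 0, "claw": 1},
  {"tx": 0, "ty": 0, "tz": 5, "wx": 0, "wy": 0, "wz": 0, "claw": 1},
  {"tx": 2.9, "ty": 5.2, "tz": 0, "wx": 0, "wy": 0, "wz": 0, "claw": 1},
  {"tx": 2.9, "ty": 5.2, "tz": 0, "wx": 0, "wy": 0, "wz": 0, "claw": 1},
  {"tx": 2.9, "ty": 5.2, "tz": 0, "wx": 0, "wy": 0, "wz": 0, "claw": 1},
  {"tx": 2.9, "ty": 5.2, "tz": 0, "wx": 0, "wy": 0, "wz": 0, "claw": 1},
  {"tx": 2.9, "ty": 5.2, "tz": 0, "wx": 0, "wy": 0, "wz": 0, "claw": 1},
  {"tx": 2.9, "ty": 5.2, "tz": 0, "wx": 0, "wy": 0, "wz": 0, "claw": 1},
])

```text
clock: 3.7
tcp_pos: [0.614, 0.2662, 0.1]
orientation: [0.0, 0.946, 0.324, 0.0]
wrist_force: [1.7, 0.0, 0.2]
finger_gap: 0.0199
grip_force: 31.0
```

Emit:
carry_out([
  {"tx": 0, "ty": 0, "tz": -3, "wx": 0, "wy": 0, "wz": 0, "claw": 1},
  {"tx": 0, "ty": 0, "tz": -2, "wx": 0, "wy": 0, "wz": 0, "claw": 1},
  {"tx": 0, "ty": 0, "tz": 0, "wx": 0, "wy": 0, "wz": 0, "claw": 1},
])

```text
clock: 4.08
tcp_pos: [0.6115, 0.264, 0.0477]
orientation: [-0.0, 0.946, 0.324, -0.002]
wrist_force: [0.3, -0.8, -0.8]
finger_gap: 0.0197
grip_force: 30.9
```

Emit:
carry_out([
  {"tx": 0, "ty": 0, "tz": -2.2, "wx": 0, "wy": 0, "wz": 0, "claw": 1},
  {"tx": 0, "ty": 0, "tz": -1.4, "wx": 0, "wy": 0, "wz": 0, "claw": 1},
  {"tx": 0, "ty": 0, "tz": 0, "wx": 0, "wy": 0, "wz": 0, "claw": 1},
  {"tx": 0, "ty": 0, "tz": 0, "wx": 0, "wy": 0, "wz": 0, "claw": 0.25},
  {"tx": 0, "ty": 0, "tz": 0, "wx": 0, "wy": 0, "wz": 0, "claw": 0.25},
  {"tx": 0, "ty": 0, "tz": 3, "wx": 0, "wy": 0, "wz": 0, "claw": 0.25},
  {"tx": 0, "ty": 0, "tz": 5, "wx": 0, "wy": 0, "wz": 0, "claw": 0.1},
])

```text
clock: 4.95
tcp_pos: [0.6116, 0.2638, 0.0931]
orientation: [-0.0, 0.946, 0.324, -0.002]
wrist_force: [0.2, 0.8, 0.9]
finger_gap: 0.0384
grip_force: 0.0
```

Emit:
carry_out([
  {"tx": -2, "ty": 0.15, "tz": 0, "wx": 0, "wy": 0, "wz": 0.178, "claw": 0},
  {"tx": -2, "ty": 0.15, "tz": 0, "wx": 0, "wy": 0, "wz": 0.178, "claw": 0},
  {"tx": -2, "ty": 0.15, "tz": 0, "wx": 0, "wy": 0, "wz": 0.178, "claw": 0},
  {"tx": -2, "ty": 0.15, "tz": 0, "wx": 0, "wy": 0, "wz": 0.178, "claw": 0},
  {"tx": -2, "ty": 0.15, "tz": 0, "wx": 0, "wy": 0, "wz": 0.178, "claw": 0},
  {"tx": -2, "ty": 0.15, "tz": 0, "wx": 0, "wy": 0, "wz": 0.178, "claw": 0},
  {"tx": -2, "ty": 0.15, "tz": 0, "wx": 0, "wy": 0, "wz": 0.178, "claw": 0},
  {"tx": -2.2, "ty": 0.25, "tz": 0, "wx": 0, "wy": 0, "wz": 0.178, "claw": 0},
])

```text
clock: 5.95
tcp_pos: [0.4509, 0.2774, 0.0946]
orientation: [0.0, 0.502, 0.865, 0.0]
wrist_force: [-0.1, 0.9, 1.1]
finger_gap: 0.0427
grip_force: 0.0
```

Emit:
carry_out([
  {"tx": 0, "ty": 0, "tz": -2, "wx": 0, "wy": 0, "wz": 0.178, "claw": 0},
  {"tx": 0, "ty": 0, "tz": -2, "wx": 0, "wy": 0, "wz": 0.178, "claw": 0},
  {"tx": 0, "ty": 0, "tz": -1.2, "wx": 0, "wy": 0, "wz": 0, "claw": 0},
  {"tx": 0, "ty": 0, "tz": 0, "wx": 0, "wy": 0, "wz": 0, "claw": 0},
])

```text
clock: 6.45
tcp_pos: [0.4507, 0.277, 0.0415]
orientation: [-0.001, 0.345, 0.939, -0.0]
wrist_force: [0.2, 0.4, 0.1]
finger_gap: 0.0426
grip_force: 0.0
```

```bash
python3 - <<'E'
from h import *
s=env.get_state();print(s['tcp_pos'],s['joint_pos'],s['orientation'])
a=snap('side')['image'];b=snap('top')['image']
cv2.imwrite('pics/u1.png',np.hstack([cv2.resize(a[120:210,230:350],None,fx=3.3,fy=3.3),cv2.resize(b[140:260,150:270],None,fx=2.475,fy=2.475)]))
E
```

```text
[0.45068803 0.27702874 0.04151821] [ 3.99314803e-01  3.63040315e-01 -3.78800136e-01  8.30436228e-01
  4.16665665e-05  1.10411312e+00] [-5.54940214e-04  3.45150444e-01  9.38547081e-01 -4.90241362e-04]
```

View pics/u1.png

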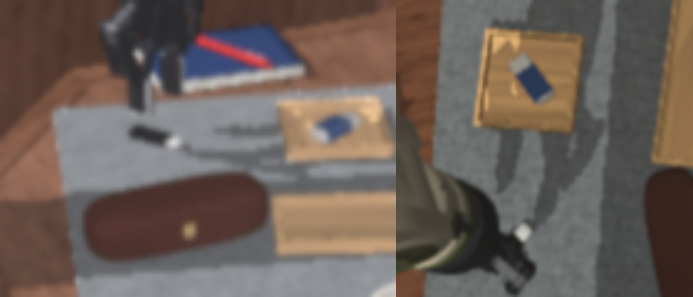

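The right half shows the eraser lying in the middle of the square tray (530,80). The gripper straddles the USB stick, seen at (155,137) on the left.

Emit:
carry_out([
  {"tx": 0, "ty": 0, "tz": -2.2, "wx": 0, "wy": 0, "wz": 0, "claw": 0},
  {"tx": 0, "ty": 0, "tz": -1.2, "wx": 0, "wy": 0, "wz": 0, "claw": 0},
  {"tx": 0, "ty": 0, "tz": 0, "wx": 0, "wy": 0, "wz": 0, "claw": 1},
  {"tx": 0, "ty": 0, "tz": 0, "wx": 0, "wy": 0, "wz": 0, "claw": 1},
  {"tx": 0, "ty": 0, "tz": 0, "wx": 0, "wy": 0, "wz": 0, "claw": 1},
  {"tx": 0, "ty": 0, "tz": 0, "wx": 0, "wy": 0, "wz": 0, "claw": 1},
])

```text
clock: 7.3
tcp_pos: [0.4516, 0.2775, 0.0085]
orientation: [0.0, 0.344, 0.939, 0.0]
wrist_force: [0.2, 0.7, -0.3]
finger_gap: 0.0161
grip_force: 30.2
```

Emit:
carry_out([
  {"tx": 0, "ty": 0, "tz": 4, "wx": 0, "wy": 0, "wz": 0, "claw": 1},
  {"tx": 0, "ty": 0, "tz": 5, "wx": 0, "wy": 0, "wz": 0, "claw": 1},
  {"tx": 2.8, "ty": -5.5, "tz": 0, "wx": 0, "wy": 0, "wz": 0, "claw": 1},
  {"tx": 2.8, "ty": -5.5, "tz": 0, "wx": 0, "wy": 0, "wz": 0, "claw": 1},
  {"tx": 2.8, "ty": -5.5, "tz": 0, "wx": 0, "wy": 0, "wz": 0, "claw": 1},
  {"tx": 2.8, "ty": -5.5, "tz": 0, "wx": 0, "wy": 0, "wz": 0, "claw": 1},
  {"tx": 2.9, "ty": -5.5, "tz": 0, "wx": 0, "wy": 0, "wz": 0, "claw": 1},
  {"tx": 2.9, "ty": -5.5, "tz": 0, "wx": 0, "wy": 0, "wz": 0, "claw": 1},
])

```text
clock: 8.3
tcp_pos: [0.6221, -0.0546, 0.0984]
orientation: [0.0, 0.344, 0.939, 0.0]
wrist_force: [2.1, -0.0, -0.4]
finger_gap: 0.0157
grip_force: 30.2
```

Emit:
carry_out([
  {"tx": 0, "ty": 0, "tz": -4, "wx": 0, "wy": 0, "wz": 0, "claw": 1},
  {"tx": 0, "ty": 0, "tz": -2, "wx": 0, "wy": 0, "wz": 0, "claw": 1},
  {"tx": 0, "ty": 0, "tz": 0, "wx": 0, "wy": 0, "wz": 0, "claw": 1},
])

```text
clock: 8.68
tcp_pos: [0.6196, -0.0526, 0.0362]
orientation: [-0.002, 0.344, 0.939, -0.0]
wrist_force: [0.5, 0.1, -0.4]
finger_gap: 0.0158
grip_force: 30.3
```

Emit:
carry_out([
  {"tx": 0, "ty": 0, "tz": -1.6, "wx": 0, "wy": 0, "wz": 0, "claw": 1},
  {"tx": 0, "ty": 0, "tz": -1, "wx": 0, "wy": 0, "wz": 0, "claw": 1},
  {"tx": 0, "ty": 0, "tz": 0, "wx": 0, "wy": 0, "wz": 0, "claw": 1},
  {"tx": 0, "ty": 0, "tz": 0, "wx": 0, "wy": 0, "wz": 0, "claw": 0.35},
  {"tx": 0, "ty": 0, "tz": 0, "wx": 0, "wy": 0, "wz": 0, "claw": 0.35},
  {"tx": 0, "ty": 0, "tz": 4, "wx": 0, "wy": 0, "wz": 0, "claw": 0.35},
  {"tx": 0, "ty": 0, "tz": 6, "wx": 0, "wy": 0, "wz": 0, "claw": 0},
])

```text
clock: 9.55
tcp_pos: [0.6194, -0.0523, 0.111]
orientation: [-0.002, 0.344, 0.939, -0.0]
wrist_force: [0.5, -1.0, 0.6]
finger_gap: 0.0425
grip_force: 0.0
```

```bash
python3 - <<'E'
from h import *
s=env.get_state();print(s['tcp_pos'],s['joint_pos'],s['orientation'])
E
```

```text
[ 0.61943689 -0.05234178  0.11098542] [-2.13368956e-01  4.63468536e-01 -3.08148943e-02  1.08147626e+00
  4.39526954e-05  4.88512677e-01] [-2.46124825e-03  3.43780425e-01  9.39046783e-01 -3.18565009e-04]
```

Emit:
carry_out([
  {"tx": -3.3, "ty": -2.7, "tz": 0, "wx": 0, "wy": 0, "wz": 0.176, "claw": -0.3},
  {"tx": -3.3, "ty": -2.7, "tz": 0, "wx": 0, "wy": 0, "wz": 0.176, "claw": -0.3},
  {"tx": -3.3, "ty": -2.7, "tz": 0, "wx": 0, "wy": 0, "wz": 0.176, "claw": -0.3},
  {"tx": -3.2, "ty": -2.6, "tz": 0, "wx": 0, "wy": 0, "wz": 0.176, "claw": -0.3},
  {"tx": -3.2, "ty": -2.6, "tz": 0, "wx": 0, "wy": 0, "wz": 0.176, "claw": -0.3},
  {"tx": -3.2, "ty": -2.7, "tz": 0, "wx": 0, "wy": 0, "wz": 0.176, "claw": -0.3},
  {"tx": 0, "ty": 0, "tz": -3, "wx": 0, "wy": 0, "wz": 0, "claw": -0.3},
  {"tx": 0, "ty": 0, "tz": 0, "wx": 0, "wy": 0, "wz": 0, "claw": -0.3},
])

```text
clock: 10.55
tcp_pos: [0.4245, -0.2121, 0.0809]
orientation: [-0.001, -0.175, 0.984, 0.001]
wrist_force: [-0.5, 0.6, -0.0]
finger_gap: 0.0558
grip_force: 0.0
```

```bash
python3 - <<'E'
from h import *
s=env.get_state();print(s['tcp_pos'],s['orientation'])
a=snap('side')['image'];b=snap('top')['image']
cv2.imwrite('pics/s1.png',np.hstack([cv2.resize(a[190:290,240:380],None,fx=2.8,fy=2.8),cv2.resize(b[130:280,290:440],None,fx=1.8667,fy=1.8667)]))
E
```

```text
[ 0.42454283 -0.21205066  0.08086116] [-0.00117827 -0.17549548  0.98447864  0.0013267 ]
```

View pics/s1.png

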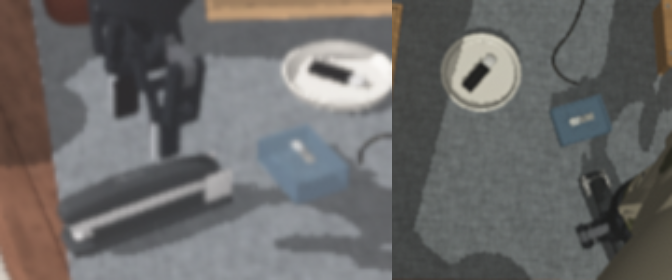

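The USB stick lies in the dish centre (right half, (480,72)). The gripper straddles the stapler arm (left half, (140,170)).

Emit:
carry_out([
  {"tx": 0, "ty": 0, "tz": -3, "wx": 0, "wy": 0, "wz": 0, "claw": -0.3},
  {"tx": 0, "ty": 0, "tz": -2.9, "wx": 0, "wy": 0, "wz": 0, "claw": -0.3},
  {"tx": 0, "ty": 0, "tz": 0, "wx": 0, "wy": 0, "wz": 0, "claw": 1},
  {"tx": 0, "ty": 0, "tz": 0, "wx": 0, "wy": 0, "wz": 0, "claw": 1},
  {"tx": 0, "ty": 0, "tz": 0, "wx": 0, "wy": 0, "wz": 0, "claw": 1},
  {"tx": 0, "ty": 0, "tz": 0, "wx": 0, "wy": 0, "wz": 0, "claw": 1},
], newtons=60)

```text
clock: 11.4
tcp_pos: [0.4273, -0.2131, 0.0244]
orientation: [0.001, -0.176, 0.984, -0.001]
wrist_force: [0.0, 2.3, 4.8]
finger_gap: 0.0208
grip_force: 59.7
```

Emit:
carry_out([
  {"tx": 0, "ty": 0, "tz": 3, "wx": 0, "wy": 0, "wz": 0, "claw": 1},
  {"tx": 0, "ty": 0, "tz": 5, "wx": 0, "wy": 0, "wz": 0, "claw": 1},
  {"tx": 0, "ty": 0, "tz": 0, "wx": 0, "wy": 0, "wz": 0, "claw": 1},
])

```text
clock: 11.78
tcp_pos: [0.4289, -0.2147, 0.107]
orientation: [0.003, -0.176, 0.984, -0.003]
wrist_force: [0.1, 0.2, -1.6]
finger_gap: 0.0206
grip_force: 59.3
```

```bash
python3 - <<'E'
from h import *
s=env.get_state();print(s['tcp_pos'],s['orientation'],s['finger_gap'])
a=snap('side')['image'];b=snap('top')['image']
cv2.imwrite('pics/s2.png',np.hstack([cv2.resize(a[130:270,220:360],None,fx=2.8,fy=2.8),cv2.resize(b[120:280,340:500],None,fx=2.45,fy=2.45)]))
E
```

```text
[ 0.42889954 -0.21469701  0.10696304] [ 0.00275544 -0.17614174  0.9843565  -0.00296435] 0.020583557194962226
```

View pics/s2.png

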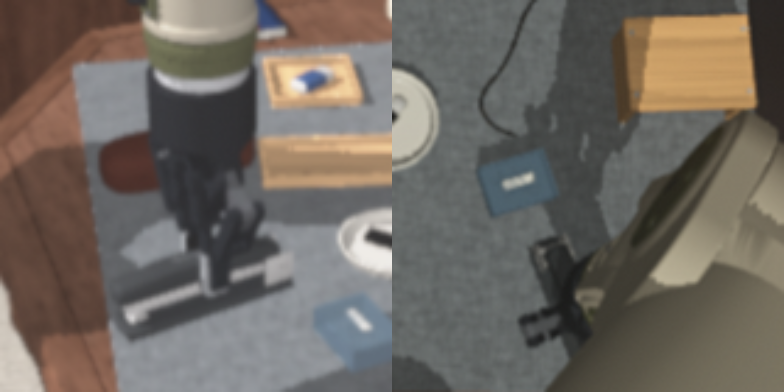

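The stapler is lifted level at (210,285) in the left half, clear of the clip box.

Emit:
carry_out([
  {"tx": 1.6, "ty": 2.6, "tz": 0, "wx": 0, "wy": 0, "wz": -0.066, "claw": 1},
  {"tx": 2.8, "ty": 4.5, "tz": 0, "wx": 0, "wy": 0, "wz": -0.066, "claw": 1},
  {"tx": 3.1, "ty": 5, "tz": 0, "wx": 0, "wy": 0, "wz": -0.066, "claw": 1},
  {"tx": 3.1, "ty": 5, "tz": 0, "wx": 0, "wy": 0, "wz": -0.066, "claw": 1},
  {"tx": 3.1, "ty": 5, "tz": 0, "wx": 0, "wy": 0, "wz": -0.066, "claw": 1},
  {"tx": 2.8, "ty": 4.5, "tz": 0, "wx": 0, "wy": 0, "wz": -0.066, "claw": 1},
  {"tx": 2.8, "ty": 4.5, "tz": 0, "wx": 0, "wy": 0, "wz": -0.066, "claw": 1},
  {"tx": 0, "ty": 0, "tz": 0, "wx": 0, "wy": 0, "wz": 0, "claw": 1},
])

```text
clock: 12.88
tcp_pos: [0.6196, 0.1016, 0.1005]
orientation: [-0.001, 0.052, 0.999, 0.0]
wrist_force: [-0.4, 0.2, -2.3]
finger_gap: 0.0205
grip_force: 59.5
```

```bash
python3 - <<'E'
from h import *
s=env.get_state();print(s['tcp_pos'],s['orientation'],s['finger_gap'])
a=snap('side');b=snap('top')
cv2.imwrite('pics/s3.png',np.hstack([cv2.resize(a['image'][80:240,240:400],None,fx=2.45,fy=2.45),cv2.resize(b['image'][100:260,200:360],None,fx=2.45,fy=2.45)]))
E
```

```text
[0.61958777 0.10156452 0.10049221] [-1.09164799e-03  5.16646027e-02  9.98663870e-01  2.28996110e-04] 0.020506851776625565
```

View pics/s3.png

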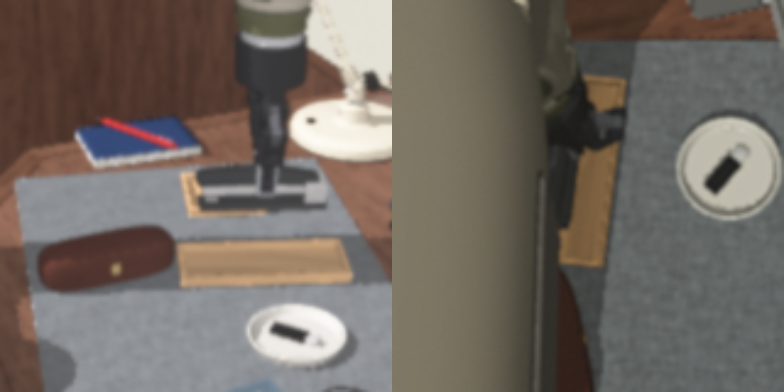

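```bash
python3 - <<'E'
from h import *
w=cloud(load('side')).reshape(-1,3)
for a,b in((.07,.09),(.09,.11),(.11,.135)):
    m=(abs(w[:,0]-.62)<.12)&(abs(w[:,1]-.1)<.05)&(w[:,2]>a)&(w[:,2]<b);p=w[m]
    print(a,len(p),np.percentile(p[:,0],[0,1,50,99,100]).round(4),np.percentile(p[:,1],[1,50,99]).round(4),p[:,2].min().round(4))
E
```

```text
0.07 302 [0.5486 0.5496 0.6105 0.6855 0.6879] [0.0772 0.0914 0.1158] 0.0803
0.09 232 [0.5469 0.5535 0.6237 0.6862 0.6871] [0.0773 0.0927 0.107 ] 0.09
0.11 408 [0.5456 0.5479 0.6082 0.6817 0.6865] [0.0737 0.0922 0.114 ] 0.11
```

Emit:
carry_out([
  {"tx": 0.1, "ty": -0.3, "tz": -2, "wx": 0, "wy": 0, "wz": 0, "claw": 1},
  {"tx": 0, "ty": 0, "tz": -3, "wx": 0, "wy": 0, "wz": 0, "claw": 1},
  {"tx": 0, "ty": 0, "tz": -1, "wx": 0, "wy": 0, "wz": 0, "claw": 1},
  {"tx": 0, "ty": 0, "tz": -0.5, "wx": 0, "wy": 0, "wz": 0, "claw": 1},
  {"tx": 0, "ty": 0, "tz": -0.5, "wx": 0, "wy": 0, "wz": 0, "claw": 1},
  {"tx": 0, "ty": 0, "tz": 0, "wx": 0, "wy": 0, "wz": 0, "claw": 1},
])

```text
clock: 13.72
tcp_pos: [0.6205, 0.0952, 0.0335]
orientation: [0.0, 0.054, 0.999, 0.0]
wrist_force: [-0.9, 0.1, -2.0]
finger_gap: 0.0206
grip_force: 59.5
```

Emit:
carry_out([
  {"tx": 0, "ty": 0, "tz": -0.4, "wx": 0, "wy": 0, "wz": 0, "claw": 1},
  {"tx": 0, "ty": 0, "tz": -0.2, "wx": 0, "wy": 0, "wz": 0, "claw": 1},
  {"tx": 0, "ty": 0, "tz": 0, "wx": 0, "wy": 0, "wz": 0, "claw": 1},
])

```text
clock: 14.1
tcp_pos: [0.6205, 0.0955, 0.0275]
orientation: [0.0, 0.054, 0.999, 0.0]
wrist_force: [-0.5, 0.4, 1.5]
finger_gap: 0.0206
grip_force: 59.9
```

Force changed sign, so it is touching down: release and look.

Emit:
carry_out([
  {"tx": 0, "ty": 0, "tz": -0.1, "wx": 0, "wy": 0, "wz": 0, "claw": 1},
  {"tx": 0, "ty": 0, "tz": 0, "wx": 0, "wy": 0, "wz": 0, "claw": -0.3},
  {"tx": 0, "ty": 0, "tz": 0, "wx": 0, "wy": 0, "wz": 0, "claw": -0.3},
  {"tx": 0, "ty": 0, "tz": 0, "wx": 0, "wy": 0, "wz": 0, "claw": -0.3},
  {"tx": 0, "ty": 0, "tz": 3, "wx": 0, "wy": 0, "wz": 0, "claw": -0.3},
  {"tx": 0, "ty": 0, "tz": 5, "wx": 0, "wy": 0, "wz": 0, "claw": -0.3},
  {"tx": 0, "ty": -6, "tz": 2, "wx": 0, "wy": 0, "wz": 0, "claw": -1},
  {"tx": 0, "ty": -6, "tz": 2, "wx": 0, "wy": 0, "wz": 0, "claw": -1},
])

```text
clock: 15.1
tcp_pos: [0.6207, -0.0238, 0.1468]
orientation: [0.001, 0.053, 0.999, -0.0]
wrist_force: [1.0, -0.3, -0.5]
finger_gap: 0.0853
grip_force: 0.0
```

Emit:
carry_out([
  {"tx": -2, "ty": -5.5, "tz": 2, "wx": 0, "wy": 0, "wz": 0, "claw": -1},
  {"tx": -2, "ty": -5.5, "tz": 2, "wx": 0, "wy": 0, "wz": 0, "claw": -1},
  {"tx": -2, "ty": -5.5, "tz": 0, "wx": 0, "wy": 0, "wz": 0, "claw": -1},
  {"tx": -2, "ty": -5.5, "tz": 0, "wx": 0, "wy": 0, "wz": 0, "claw": -1},
  {"tx": 0, "ty": 0, "tz": 0, "wx": 0, "wy": 0, "wz": 0, "claw": -1},
])

```text
clock: 15.72
tcp_pos: [0.5389, -0.2473, 0.1855]
orientation: [0.0, 0.057, 0.998, -0.0]
wrist_force: [-0.4, -0.1, -0.2]
finger_gap: 0.0853
grip_force: 0.0
```

```bash
python3 - <<'E'
from h import *
import m2
s=env.get_state();print(s['tcp_pos'],s['orientation'],s['joint_pos'])
a=snap('side');b=snap('top')
B=dict(m2.B); B.update(eraser=((.565,.22),(.66,.31),.0145,.03),stapler=((.52,.05),(.73,.15),.022,.07),stap_top=((.52,.05),(.73,.15),.03,.07),usb=((.59,-.085),(.65,-.02),.0125,.03))
m2.run(['square','eraser','dish','usb','stapler','stap_top','case','clip','shelf'],box=B)
cv2.imwrite('pics/s4.png',np.vstack([cv2.resize(a['image'][120:280,230:470],None,fx=2,fy=2)[:290],cv2.resize(b['image'][110:260,170:410],None,fx=2,fy=2)]))
E
```

```text
[ 0.53888412 -0.24725712  0.18547441] [ 3.92376363e-05  5.70529074e-02  9.98371090e-01 -3.62992500e-04] [-5.65211952e-01  3.63498556e-01  4.92382113e-03  1.21179981e+00
 -5.96080179e-04 -4.51044261e-01]
square top 534 z 0.0167 mean [610.1 264.5] rect [611.  266.5] [97.7 97. ] 85.4 pca 41.0
square side 207 z 0.016 mean [604.8 260.1] rect [606.9 265.7] [105.4  87.9] 82.3 pca 77.1
eraser top 320 z 0.0179 mean [613.  261.4] rect [612.4 265. ] [89.9 94.6] 89.9 pca 17.6
eraser side 104 z 0.0178 mean [607.9 264.7] rect [611.1 264.8] [89.3 91. ] 89.3 pca 46.7
dish top 391 z 0.0152 mean [620.1 -49.8] rect [619.6 -52. ] [95.6 99.5] 1.4 pca -54.1
dish side 248 z 0.0149 mean [621.4 -56.2] rect [621.2 -57.7] [101.4  95.7] 7.5 pca 28.1
usb top 121 z 0.0151 mean [616.1 -46.5] rect [618.6 -48.6] [40.2 44.4] 89.6 pca -43.0
usb side 79 z 0.0147 mean [618.2 -52.9] rect [614.3 -47.8] [20.1 70.1] 45.9 pca -39.4
stapler top 581 z 0.0488 mean [611.   98.5] rect [601.8 104.2] [ 32.1 169.8] 80.4 pca -7.9
stapler side 334 z 0.0402 mean [595.6  91.3] rect [603.1  94. ] [ 34.8 169.5] 85.2 pca -8.1
stap_top top 575 z 0.049 mean [610.4  98.6] rect [601.7 103.6] [ 31.6 170.1] 79.8 pca -7.8
stap_top side 265 z 0.0437 mean [593.3  91.7] rect [603.1  94.2] [ 34.5 169.5] 85.2 pca -7.6
case top 1586 z 0.0436 mean [446.4 110.5] rect [448.1 111.6] [154.4  59.1] 11.2 pca 12.9
case side 843 z 0.04 mean [445.2  96.1] rect [447.5 105. ] [153.4  60. ] 14.2 pca 11.9
clip top 569 z 0.0264 mean [ 556.2 -175.8] rect [ 557.1 -176.3] [50.  65.7] 17.2 pca -75.8
clip side 454 z 0.0266 mean [ 557.5 -183.6] rect [ 557.3 -178.6] [52.9 70.3] 17.4 pca -68.7
shelf top 579 z 0.0656 mean [ 677.5 -297.8] rect [ 682.6 -292. ] [ 54.  107.6] 47.5 pca -38.4
shelf side 1855 z 0.0666 mean [ 660.6 -342.1] rect [ 662.2 -336.3] [ 92.6 121.1] 3.1 pca 89.9
```

View pics/s4.png

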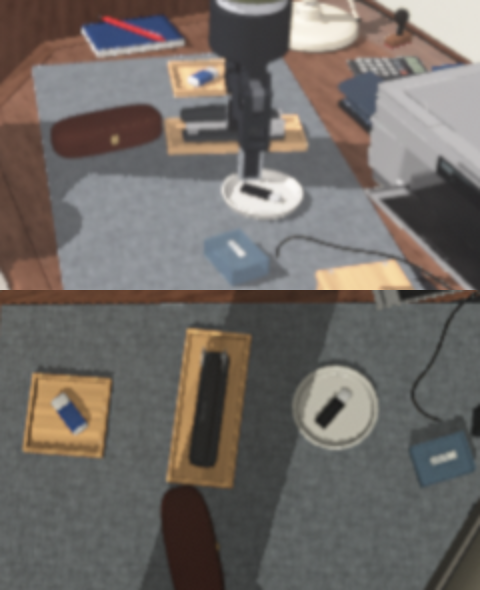

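All three lie in their trays: eraser (70,410) in tray (66,415), stapler (209,408), USB (334,407). I'll verify with colour masks relative to the tray centres.

```bash
python3 - <<'E'
from h import *
c=load('top'); w=cloud(c); lab=cv2.cvtColor(c['image'],cv2.COLOR_BGR2LAB).astype(int)
def m(n,roi,mask,z):
    a,b,e,f=roi; k,l,st,_=cv2.connectedComponentsWithStats(mask[b:f,a:e].astype(np.uint8)); i=1+st[1:,4].argmax()
    v,u=np.nonzero(l==i); p=plane(c,np.c_[u+a,v+b],z)[:,:2]*1000
    r=cv2.minAreaRect(p.astype(np.float32)); print(n,len(p),np.round(r[0],1),np.round(r[1],1),round(r[2],1))
m('eraser',(192,158,218,186),lab[...,2]<142,.020)
m('usb',(322,150,352,188),lab[...,0]<70,.016)
m('stapler',(258,130,290,205),lab[...,0]<75,.05)
p=w[125:210,250:300].reshape(-1,3); p=p[(p[:,2]>.03)&(p[:,0]>.535)]
r=cv2.minAreaRect((p[:,:2]*1000).astype(np.float32)); print('stap cloud',np.round(r[0],1),np.round(r[1],1),r[2])
E
```

```text
eraser 195 [611.6 263. ] [51.3 23. ] 38.0
usb 90 [613.7 -45.6] [13.5 35.9] 45.7
stapler 776 [609.4  92.8] [ 32.6 135.9] 83.5
stap cloud [615.7  96.5] [ 28.6 138.1] 85.46135711669922
```

Emit:
carry_out([
  {"tx": -1.9, "ty": 5.8, "tz": 0, "wx": 0, "wy": 0, "wz": 0.055, "claw": -1},
  {"tx": -1.9, "ty": 5.8, "tz": 0, "wx": 0, "wy": 0, "wz": 0.055, "claw": -1},
  {"tx": -1.9, "ty": 5.8, "tz": 0, "wx": 0, "wy": 0, "wz": 0.055, "claw": -1},
  {"tx": -1.9, "ty": 5.8, "tz": 0, "wx": 0, "wy": 0, "wz": 0.055, "claw": -1},
  {"tx": -2, "ty": 5.9, "tz": 0, "wx": 0, "wy": 0, "wz": 0.055, "claw": -1},
  {"tx": -2, "ty": 6, "tz": -2, "wx": 0, "wy": 0, "wz": 0.055, "claw": -1},
  {"tx": 0, "ty": 0, "tz": -4, "wx": 0, "wy": 0, "wz": 0, "claw": -1},
  {"tx": 0, "ty": 0, "tz": -3, "wx": 0, "wy": 0, "wz": 0, "claw": -1},
])

```text
clock: 16.82
tcp_pos: [0.4241, 0.1071, 0.0958]
orientation: [0.0, -0.114, 0.993, 0.0]
wrist_force: [0.8, 0.4, 0.7]
finger_gap: 0.0848
grip_force: 0.0
```

Emit:
carry_out([
  {"tx": 0, "ty": 0, "tz": -1.5, "wx": 0, "wy": 0, "wz": 0, "claw": -1},
  {"tx": 0, "ty": 0, "tz": 0, "wx": 0, "wy": 0, "wz": 0, "claw": -1},
])

```text
clock: 17.08
tcp_pos: [0.4237, 0.1057, 0.0807]
orientation: [-0.001, -0.112, 0.994, 0.0]
wrist_force: [-0.5, -0.7, 0.4]
finger_gap: 0.0853
grip_force: 0.0
```

```bash
python3 - <<'E'
from h import *
s=env.get_state();print(s['tcp_pos'],s['orientation'])
a=snap('side')['image'];b=snap('top')['image']
cv2.imwrite('pics/c1.png',np.hstack([cv2.resize(a[120:230,220:360],None,fx=2.8,fy=2.8),cv2.resize(b[160:300,200:340],None,fx=2.2,fy=2.2)]))
E
```

```text
[0.42372714 0.10565215 0.08074419] [-1.43949259e-03 -1.12303271e-01  9.93672904e-01  2.50062954e-04]
```

View pics/c1.png

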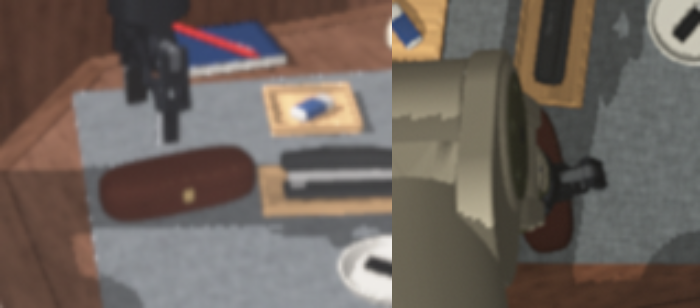

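The gripper is above the near half of the case (left half, (175,180)), fingers clear on both sides. Descend.

Emit:
carry_out([
  {"tx": 0, "ty": 0, "tz": -2, "wx": 0, "wy": 0, "wz": 0, "claw": -1},
  {"tx": 0, "ty": 0, "tz": -1.5, "wx": 0, "wy": 0, "wz": 0, "claw": -1},
  {"tx": 0, "ty": 0, "tz": -1, "wx": 0, "wy": 0, "wz": 0, "claw": -1},
])

```text
clock: 17.55
tcp_pos: [0.426, 0.1045, 0.0371]
orientation: [0.001, -0.111, 0.994, 0.0]
wrist_force: [1.0, -0.1, 0.3]
finger_gap: 0.0854
grip_force: 0.0
```

Emit:
carry_out([
  {"tx": 0, "ty": 0, "tz": -1.5, "wx": 0, "wy": 0, "wz": 0, "claw": -1},
  {"tx": 0, "ty": 0, "tz": -1, "wx": 0, "wy": 0, "wz": 0, "claw": -1},
  {"tx": 0, "ty": 0, "tz": 0, "wx": 0, "wy": 0, "wz": 0, "claw": 0},
  {"tx": 0, "ty": 0, "tz": 0, "wx": 0, "wy": 0, "wz": 0, "claw": 0},
  {"tx": 0, "ty": 0, "tz": 0, "wx": 0, "wy": 0, "wz": 0, "claw": 0},
  {"tx": 0, "ty": 0, "tz": 0, "wx": 0, "wy": 0, "wz": 0, "claw": 0},
], newtons=30)

```text
clock: 18.3
tcp_pos: [0.4258, 0.1044, 0.0123]
orientation: [0.0, -0.111, 0.994, 0.0]
wrist_force: [-1.4, -0.0, 5.8]
finger_gap: 0.0561
grip_force: 32.5
```

Emit:
carry_out([
  {"tx": 0, "ty": 0, "tz": 3, "wx": 0, "wy": 0, "wz": 0, "claw": 0},
  {"tx": 0, "ty": 0, "tz": 5, "wx": 0, "wy": 0, "wz": 0, "claw": 0},
  {"tx": 0, "ty": 0, "tz": 0, "wx": 0, "wy": 0, "wz": 0, "claw": 0},
])

```text
clock: 18.68
tcp_pos: [0.4286, 0.1044, 0.0951]
orientation: [0.004, -0.111, 0.994, -0.0]
wrist_force: [0.9, -0.6, -1.2]
finger_gap: 0.0563
grip_force: 32.8
```

Emit:
carry_out([
  {"tx": 0.6, "ty": -4, "tz": 0, "wx": 0, "wy": 0, "wz": -0.023, "claw": 0},
  {"tx": 0.9, "ty": -5.8, "tz": 0, "wx": 0, "wy": 0, "wz": -0.023, "claw": 0},
  {"tx": 1, "ty": -6, "tz": 0, "wx": 0, "wy": 0, "wz": -0.023, "claw": 0},
  {"tx": 1, "ty": -6, "tz": 0, "wx": 0, "wy": 0, "wz": -0.023, "claw": 0},
  {"tx": 1, "ty": -6, "tz": 0, "wx": 0, "wy": 0, "wz": -0.023, "claw": 0},
  {"tx": 1, "ty": -6, "tz": 0, "wx": 0, "wy": 0, "wz": -0.023, "claw": 0},
  {"tx": 0.9, "ty": -5.8, "tz": 0, "wx": 0, "wy": 0, "wz": -0.023, "claw": 0},
  {"tx": 0.8, "ty": -4.9, "tz": 0, "wx": 0, "wy": 0, "wz": -0.023, "claw": 0},
])

```text
clock: 19.68
tcp_pos: [0.497, -0.3429, 0.0902]
orientation: [-0.0, -0.018, 1.0, 0.0]
wrist_force: [0.5, 0.1, -0.1]
finger_gap: 0.0564
grip_force: 32.8
```

Emit:
carry_out([
  {"tx": 0, "ty": 0, "tz": -2, "wx": 0, "wy": 0, "wz": 0, "claw": 0},
  {"tx": 0, "ty": 0, "tz": 0, "wx": 0, "wy": 0, "wz": 0, "claw": 0},
])

```text
clock: 19.92
tcp_pos: [0.4954, -0.3399, 0.0687]
orientation: [-0.002, -0.019, 1.0, 0.002]
wrist_force: [-0.4, 0.7, -1.3]
finger_gap: 0.0562
grip_force: 32.8
```

```bash
cat > cs.py <<'E'
from h import *
def case(cn):
    c=load(cn); w=cloud(c); lab=cv2.cvtColor(c['image'],cv2.COLOR_BGR2LAB).astype(int)
    hsv=cv2.cvtColor(c['image'],cv2.COLOR_BGR2HSV)
    m=((hsv[...,0]<10)|(hsv[...,0]>172))&(hsv[...,1]>90)&(hsv[...,2]<110)&(w[...,0]>.37)&(w[...,0]<.75)&(w[...,1]<-.24)&(w[...,1]>-.44)&(w[...,2]>.01)&(w[...,2]<.14)
    p=w[m]; p=p[np.isfinite(p[:,2])]
    if len(p)<20: print(cn,'few'); return
    r=cv2.minAreaRect((p[:,:2]*1000).astype(np.float32)); print(cn,len(p),np.round(r[0],1),np.round(r[1],1),round(r[2],1),'z',np.percentile(p[:,2],[2,98]).round(3))
E
python3 - <<'E'
from cs import *
s=env.get_state();print(s['tcp_pos'],s['orientation'],s['finger_gap'])
a=snap('side')['image'];b=snap('top')['image']; case('side');case('top')
cv2.imwrite('pics/c2.png',np.hstack([cv2.resize(a[180:330,230:470],None,fx=1.9,fy=1.9),cv2.resize(b[110:270,370:510],None,fx=1.8,fy=1.8)[:285]]))
E
```

```text
[ 0.49543901 -0.33987583  0.06865385] [-0.00211294 -0.01850936  0.99982439  0.00203042] 0.056223462431239435
side 1289 [ 515.6 -346.1] [148.3  50.6] 0.2 z [0.07  0.104]
top 977 [ 517.9 -332.2] [ 51.7 149.3] 87.4 z [0.081 0.105]
```

View pics/c2.png

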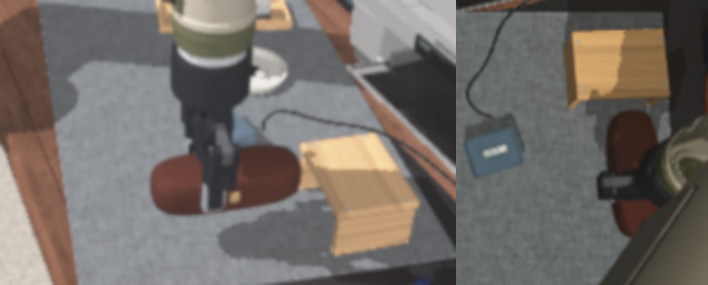

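The case hangs level and straight in front of the shelf (left half, case (225,180), shelf (360,190)). Lower it to the mat.

Emit:
carry_out([
  {"tx": 0, "ty": 0, "tz": -3, "wx": 0, "wy": 0, "wz": 0, "claw": 0},
  {"tx": 0, "ty": 0, "tz": -1.8, "wx": 0, "wy": 0, "wz": 0, "claw": 0},
  {"tx": 0, "ty": 0, "tz": -0.6, "wx": 0, "wy": 0, "wz": 0, "claw": 0},
  {"tx": 0, "ty": 0, "tz": 0, "wx": 0, "wy": 0, "wz": 0, "claw": 0},
])

```text
clock: 20.52
tcp_pos: [0.4977, -0.3403, 0.0182]
orientation: [0.0, -0.019, 1.0, -0.0]
wrist_force: [-0.7, 0.5, -0.4]
finger_gap: 0.0563
grip_force: 32.8
```

Emit:
carry_out([
  {"tx": 0, "ty": 0, "tz": -0.3, "wx": 0, "wy": 0, "wz": 0, "claw": 0},
  {"tx": 0, "ty": 0, "tz": 0, "wx": 0, "wy": 0, "wz": 0, "claw": 0},
])

```text
clock: 20.78
tcp_pos: [0.4978, -0.3409, 0.0153]
orientation: [0.0, -0.019, 1.0, -0.0]
wrist_force: [0.2, -0.7, -0.4]
finger_gap: 0.0564
grip_force: 32.8
```

Emit:
carry_out([
  {"tx": 0, "ty": 0, "tz": -0.2, "wx": 0, "wy": 0, "wz": 0, "claw": 0},
  {"tx": 0, "ty": 0, "tz": 0, "wx": 0, "wy": 0, "wz": 0, "claw": 0},
])

```text
clock: 21.02
tcp_pos: [0.4974, -0.3407, 0.0127]
orientation: [-0.0, -0.019, 1.0, 0.0]
wrist_force: [0.4, -0.3, -1.5]
finger_gap: 0.0562
grip_force: 32.8
```

Emit:
carry_out([
  {"tx": 0, "ty": 0, "tz": -0.2, "wx": 0, "wy": 0, "wz": 0, "claw": 0},
  {"tx": 0, "ty": 0, "tz": 0, "wx": 0, "wy": 0, "wz": 0, "claw": 0},
])

```text
clock: 21.28
tcp_pos: [0.4975, -0.3408, 0.0124]
orientation: [0.0, -0.019, 1.0, -0.0]
wrist_force: [-3.3, 2.0, 10.5]
finger_gap: 0.0563
grip_force: 33.9
```

```bash
python3 - <<'E'
from cs import *
s=env.get_state();print(s['tcp_pos'],s['wrist_force'])
snap('side');snap('top'); case('side');case('top')
import m2; m2.run(['shelf'],cams=('side','top'))
E
```

```text
[ 0.49749522 -0.34081905  0.01237806] [-3.33785393  2.03870069 10.5471039 ]
side 1212 [ 517.6 -345.5] [148.1  52.5] 1.4 z [0.013 0.048]
top 827 [ 519.9 -332.1] [ 52.2 149.7] 85.2 z [0.025 0.048]
shelf side 1853 z 0.0666 mean [ 660.5 -341.9] rect [ 662.5 -335.5] [ 92.2 122.8] 1.7 pca -89.9
shelf top 1997 z 0.0656 mean [ 660.5 -332. ] rect [ 661.6 -333.1] [ 91.9 118.2] 2.2 pca -88.2
```

Emit:
carry_out([
  {"tx": 0, "ty": 0, "tz": 0.1, "wx": 0, "wy": 0, "wz": 0, "claw": 0},
  {"tx": 1, "ty": 0.04, "tz": 0, "wx": 0, "wy": 0, "wz": 0, "claw": 0},
  {"tx": 1.5, "ty": 0.06, "tz": 0, "wx": 0, "wy": 0, "wz": 0, "claw": 0},
  {"tx": 1.5, "ty": 0.06, "tz": 0, "wx": 0, "wy": 0, "wz": 0, "claw": 0},
  {"tx": 1, "ty": 0.04, "tz": 0, "wx": 0, "wy": 0, "wz": 0, "claw": 0},
  {"tx": 0, "ty": 0, "tz": 0, "wx": 0, "wy": 0, "wz": 0, "claw": 0},
])

```text
clock: 22.12
tcp_pos: [0.5488, -0.3393, 0.0124]
orientation: [0.001, -0.019, 1.0, -0.001]
wrist_force: [0.7, 0.3, 4.3]
finger_gap: 0.0564
grip_force: 33.2
```

Emit:
carry_out([
  {"tx": 1, "ty": 0.04, "tz": 0, "wx": 0, "wy": 0, "wz": 0, "claw": 0},
  {"tx": 1.5, "ty": 0.06, "tz": 0, "wx": 0, "wy": 0, "wz": 0, "claw": 0},
  {"tx": 1, "ty": 0.04, "tz": 0, "wx": 0, "wy": 0, "wz": 0, "claw": 0},
  {"tx": 0.7, "ty": 0.02, "tz": 0, "wx": 0, "wy": 0, "wz": 0, "claw": 0},
  {"tx": 0, "ty": 0, "tz": 0, "wx": 0, "wy": 0, "wz": 0, "claw": 0},
])

```text
clock: 22.75
tcp_pos: [0.5895, -0.3376, 0.0124]
orientation: [0.0, -0.019, 1.0, -0.0]
wrist_force: [-2.0, 0.0, 5.3]
finger_gap: 0.0561
grip_force: 33.5
```

```bash
python3 - <<'E'
from cs import *
s=env.get_state();print(s['tcp_pos'],s['wrist_force'])
a=snap('side')['image'];b=snap('top')['image']; case('side');case('top')
cv2.imwrite('pics/c3.png',np.hstack([cv2.resize(a[180:330,230:470],None,fx=1.9,fy=1.9),cv2.resize(b[110:270,370:510],None,fx=1.8,fy=1.8)[:285]]))
E
```

```text
[ 0.58951454 -0.33757135  0.01243507] [-2.04353959  0.03288484  5.29937761]
side 480 [ 579.5 -354.6] [63.9 83.6] 41.5 z [0.013 0.048]
top 43 [ 591.6 -312.7] [15.3 54.9] 85.4 z [0.021 0.081]
```

View pics/c3.png

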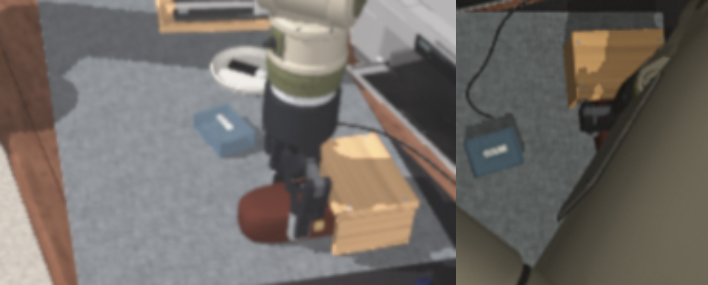

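The case is half under the shelf, fingers just in front of its edge (left half, (310,205)). Release and back off upward.

Emit:
carry_out([
  {"tx": 0, "ty": 0, "tz": 0, "wx": 0, "wy": 0, "wz": 0, "claw": -0.7},
  {"tx": 0, "ty": 0, "tz": 0, "wx": 0, "wy": 0, "wz": 0, "claw": -0.7},
  {"tx": 0, "ty": 0, "tz": 0, "wx": 0, "wy": 0, "wz": 0, "claw": -0.7},
  {"tx": 0, "ty": 0, "tz": 2, "wx": 0, "wy": 0, "wz": 0, "claw": -0.7},
  {"tx": 0, "ty": 0, "tz": 5, "wx": 0, "wy": 0, "wz": 0, "claw": -0.7},
  {"tx": 0, "ty": 0, "tz": 6, "wx": 0, "wy": 0, "wz": 0, "claw": -0.7},
  {"tx": -5, "ty": 0, "tz": 3, "wx": 0, "wy": 0, "wz": 0, "claw": -0.7},
  {"tx": -5, "ty": 0, "tz": 0, "wx": 0, "wy": 0, "wz": 0, "claw": -0.7},
])

```text
clock: 23.85
tcp_pos: [0.4903, -0.3385, 0.1751]
orientation: [0.002, -0.02, 1.0, -0.002]
wrist_force: [-0.5, -1.4, -0.4]
finger_gap: 0.0726
grip_force: 0.0
```

Emit:
carry_out([
  {"tx": -4, "ty": -4.5, "tz": 0, "wx": 0, "wy": 0, "wz": 0, "claw": -0.7},
  {"tx": -4, "ty": -4.5, "tz": 0, "wx": 0, "wy": 0, "wz": 0, "claw": -0.7},
  {"tx": -4, "ty": -4.5, "tz": 0, "wx": 0, "wy": 0, "wz": 0, "claw": -0.7},
  {"tx": -4, "ty": -4.5, "tz": 0, "wx": 0, "wy": 0, "wz": 0, "claw": -0.7},
  {"tx": 0, "ty": 0, "tz": 0, "wx": 0, "wy": 0, "wz": 0, "claw": -0.7},
])

```text
clock: 24.48
tcp_pos: [0.3263, -0.5204, 0.1713]
orientation: [-0.0, -0.016, 1.0, -0.0]
wrist_force: [0.1, 0.9, -0.0]
finger_gap: 0.0723
grip_force: 0.0
```

```bash
python3 - <<'E'
from cs import *
s=env.get_state();print(s['tcp_pos'],s['wrist_force'])
a=snap('side')['image'];b=snap('top')['image']; case('side');case('top')
import m2; m2.run(['shelf','clip'])
cv2.imwrite('pics/c4.png',np.hstack([cv2.resize(a[100:340,230:470],None,fx=1.6,fy=1.6),cv2.resize(b[110:350,160:510],None,fx=1.15,fy=1.6)]))
E
```

```text
[ 0.32626438 -0.52039446  0.17131662] [ 0.14172119  0.85971636 -0.0413528 ]
side 1126 [ 582.3 -343.3] [94.5 53.6] 1.2 z [0.014 0.048]
top 880 [ 577.4 -334.2] [84.5 55.2] 0.4 z [0.024 0.048]
shelf top 2003 z 0.0657 mean [ 660.5 -332. ] rect [ 661.5 -333.2] [ 91.2 118.8] 1.8 pca -87.7
shelf side 1853 z 0.0666 mean [ 660.6 -342.2] rect [ 662.6 -336.4] [ 91.8 120.2] 1.3 pca 89.7
clip top 568 z 0.0264 mean [ 556.2 -175.8] rect [ 556.3 -176.5] [49.1 67. ] 14.6 pca -75.5
clip side 454 z 0.0267 mean [ 557.2 -183.6] rect [ 557.  -179.7] [52.1 69.1] 18.5 pca -71.6
```

View pics/c4.png

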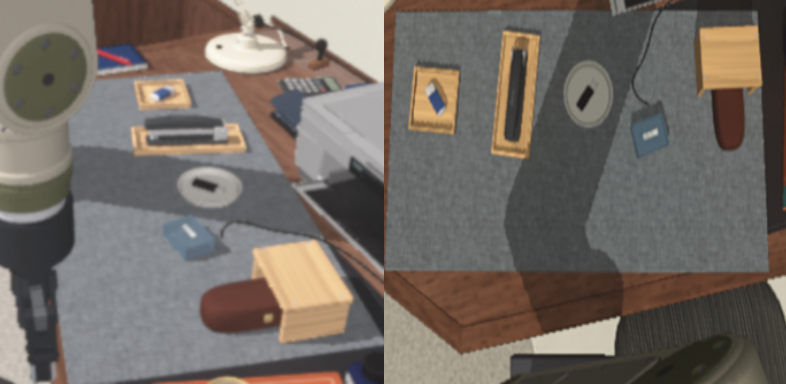

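Everything is placed: the case is half covered and straight ((727,115) in the right half), with the rear end at x=535 mm, so its centre is about 4 mm before the shelf edge. The eraser, stapler and USB stick lie in their trays, the clip box has not moved, and the arm is clear. Handing in.

```bash
python3 -c "
from workcell import env
print(env.hand_in())"
```

```text
the job is handed in; nothing more can be done
None
```

I handed the job in at about 24.5 s on the clock: the eraser, USB stick and stapler lie in the middle of their trays, the glasses case is half under the shelf, and the clip box has not moved. By my camera measurements each is within about 6 mm of its target; the hand-in gave no verdict back.

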